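Pack a plug magazine with a ramrod

ROBOT

A 6-joint arm with a two-finger parallel gripper is mounted at the origin on a cart in front of the work surface, level with it; the furniture and walls round the work are solid. World frame = base frame: x ahead of the robot, y to its left, z up, the work surface at z = 0. Lengths are in m, angles in rad, forces in N, time in s.
With the tool pointing down it reaches from about 0.35 to 0.95 m from the base axis. Payload 17.4 kg.
Tool frame: the origin (TCP) lies at the very end of the fingers, on their centre line; the grasp point (between the pads) lies 19 mm behind it (bot.grip_depth is the distance from the TCP to the grasp point, in m); z points along the fingers, y is the line along which they close (so a half turn about z gives the same grasp; the last joint's range is limited). The gripper opens to 93 mm and grips with 3 to 60 N. Pads are 15 mm wide; open, the fingers measure 128 mm over their backs; the gripper's body (75 mm by 188 mm) begins 65 mm behind the grasp point.
Start: joints at [1.091, 0.116, 1.442, -0, 1.584, -0.038], TCP at [0.289, 0.61, 0.219] pointing down, gripper open.
Joint ranges: [-2.83, 2.83], [-0.83, 2.19], [0.07, 2.5], [-1.14, 4.28], [0.01, 3], [-2.97, 2.97]. Speed limits (rad/s): [1.89, 1.89, 2.22, 3.14, 3.14, 3.14].

INTERFACE

Orientations are given as a rotation vector (axis times angle).
In Python, from rig import bot gives the robot as it stands.
- The arm moves only by the shell command python3 -m crank FILE [FORCE], which reads ROWS from the file FILE. ROWS is a JSON object whose key "plan" holds a list of rows, 1 to 5 of them, each of 5 numbers: the opening from 0.0 (shut) to 1.0 (fully open), then dx, dy, dz in m, then a turn about the tool's z in rad; each row shifts and turns the commanded pose from where the row before left it, along the tool's axes as they then stand; what a row does not reach is not made up. A row lasts 1/8 s, in which the tool goes at most 0.0625 m and 0.188 rad, less where a joint would pass 70% of its speed; a pose out of reach is approached as far as the arm can. The fingers move at their own pace and stop on an object; FORCE is the grip in N (left out, the last holds). Time passes only in rows, so rows that do not move let the fingers close. It prints the time, the measured TCP pose, the force, the opening and the grip force at its end. Input that does not fit is refused with a message, and nothing moves.
- bot.get_obs(): the state, without advancing time (a new reading comes with each control period).
- bot.snapshot(name): name is "side" or "top"; returns (picture, depth): 420x560x3 uint8, red, green, blue; 420x560 float32, m along the optical axis (not along the pixel's ray), 0 where there is no reading.
- bot.camera_params(name): a dict with "fx", "fy", "cx", "cy" (pixels), "R" (3x3) and "t" (3): a world point X has camera coordinates R X + t. Camera axes: x right, y down, z forward; pixel columns grow to the right and rows downward; lengths in m; the calibration is good to about 2 mm. A picture is of the moment at which its call begins. camera_params takes no time and is no camera call.
- bot.hand_in(): hands the job in; it is judged then, once.
The state is a dict: "time_s": time; "q": joint angles; "qvel": joint speeds; "tau": joint torques, N m; "eef_pos": TCP position; "ee_rot": TCP orientation; "contact_force": force on the tool from outside, world axes, zero at the start; "torque": the same for the moment, N m; "grip_width": opening from 0.0 (shut) to 1.0 (fully open); "grip_force": force on a finger pad.
Only numpy, scipy, OpenCV 4.12 (cv2) and the standard library are available. Lean on these libraries where they do the work, as an engineer would, in place of code of your own. Each camera call takes 0.05 s, during which the arm holds its last target. There are 200 camera calls.

TASK

Load the clear upright magazine tube: drop in the long slim wooden plug first and the short slim one on top of it, then take the long plain ramrod out of the wooden stand and press the plugs down with it, firmly, until the dark follower disc under them is right at the bottom of the tube. Put the ramrod back upright in its free hole in the stand, all the way in, and leave the fat plug, the other rods and everything else where they are.

Things in the scene. Friction and masses are not known exactly. Their poses are not given: they have to be found in the camera images.
- magazine: Fixed clear plastic tube, upright on a dark square steel foot 90 x 90 x 10 mm. Origin: underside of the foot, on the tube's axis; z up. Bore 26 mm, outside 33 mm in diameter; over the top 12 mm the mouth flares to 38 mm inside, 45 mm outside; rim 160 mm above the origin. It stands at the robot's left or right, the rod stand on the other side.
- mouth (a point): Centre of the magazine tube's mouth, at rim height (160 mm above the bench).
- follower (a joint): Dark disc (24 mm across, 10 mm thick) that slides down inside the tube under the plugs. 0: its top is 70 mm below the rim; 0.060 m: fully down on its stop, top 130 mm below the rim. Starts at 0 to 0.020. A brake holds it with about 5 N (more than the plugs' weight); no spring. 10 N or more at its stop seats the plugs firmly. Then the top of the short plug is 57 mm below the rim.
- follower_top (a point): Centre of the follower's top face.
- plug_long: Long slim wooden plug, cylinder 22 mm in diameter and 45 mm tall, standing upright; origin at the centre of its underside, z along its axis. Goes in first. About 30 g. The three plugs stand round the small lidded jar and may have changed places.
- plug_short: Short slim wooden plug, cylinder 22 mm in diameter and 28 mm tall, standing upright; origin at the centre of its underside. Goes in second. About 20 g.
- plug_fat: Fat wooden plug, 32 mm in diameter and 36 mm tall, too thick for the tube; origin at the centre of its underside. To be left alone.
- stand: Fixed wooden block 150 x 50 x 60 mm (its x, y, z) with three round wells in a row along its x, 50 mm apart, 22 mm in diameter, with chamfered mouths, 50 mm deep (floor 10 mm above the bench). Origin: centre of its underside. A rod stands in each well; which is in which varies.
- stand_hole0 (a point): Centre of the mouth of the stand's well at its x = -50 mm, 60 mm above the bench.
- stand_hole1 (a point): Centre of the mouth of the stand's middle well, 60 mm above the bench.
- stand_hole2 (a point): Centre of the mouth of the stand's well at its x = +50 mm, 60 mm above the bench.
- ramrod: The ramrod: plain wooden rod standing upright, 150 mm long; origin at the centre of its foot, z along it. Shaft 18 mm in diameter from the foot up to 100 mm, then a handle 26 mm in diameter from 105 to 143 mm, narrowing to its top at 150 mm. About 70 g. In the stand its foot is 10 mm above the bench.
- stub_rod: Rod like the ramrod but only 110 mm long (shaft 60 mm, too short for the job); origin at the centre of its foot. To be left alone.
- collar_rod: Rod like the ramrod, 150 mm long, but with a collar 32 mm in diameter 60 to 72 mm above its foot, which stops it from going down the tube; origin at the centre of its foot. To be left alone.
- lidded_jar: Bystander: small upright jar with a dark lid, 41 mm across, 105 mm tall, standing among the plugs; origin at the centre of its underside.
- box_front (a point): Middle of the front edge, at bench height, of the fixed wooden parts box behind the plugs (129 x 181 mm, 61 mm tall, its length along the robot's y); an obstacle.
- chisel: Bystander: wood chisel lying on the bench nearest the robot, 242 x 26 x 28 mm, origin under its middle, its length along its x.
- screwdriver: Bystander: screwdriver lying on the bench nearest the robot, 208 x 30 x 30 mm, origin under its middle, its length along its x.
- tape_measure: Bystander: yellow tape measure, 79 x 86 x 35 mm, lying at the left; origin under its middle.
- sanding_block: Bystander: cork sanding block, 62 x 100 x 32 mm, lying at the left; origin under its middle.
- pencil: Bystander: red pencil lying at the left, 163 x 8 x 7 mm, origin under its middle, its length along its x.

How it is judged:
On the way, in this order (a step that is already met when the one before it is completed fails the run):
1. the long slim plug stands in the tube, let go (z of plug_long in the frame of magazine below 0.102 m and horizontal distance between plug_long and magazine below 0.006 m and contact force between plug_long and the fingers below 0.1 N), for 0.2 s.
2. the short slim plug stands on it in the tube, let go (z of plug_short in the frame of magazine below 0.147 m and horizontal distance between each of plug_short, plug_long and magazine below 0.006 m and contact force between plug_short and the fingers below 0.1 N), for 0.2 s.
3. the ramrod presses on the short plug with more than 8 N, with the follower fully down (within 2 mm) (value of joint follower above 0.058 m and contact force between ramrod and plug_short above 8 N).
At the end, for the whole second after the job is handed in: Follower within 2 mm of fully down; long plug on it, short plug on that, each within 6 mm of the tube axis and of its packed height (feet 30 and 75 mm above the bench); ramrod in a well of the stand, foot within 5 mm of its floor and 6 mm of its centre, tilt under 0.15 rad; all at rest (value of joint follower above 0.058 m and z of plug_long in the frame of magazine below 0.036 m and horizontal distance between each of plug_long, plug_short and magazine below 0.006 m and z of plug_short in the frame of magazine below 0.081 m and (horizontal distance between ramrod and stand_hole0 below 0.006 m or horizontal distance between ramrod and stand_hole1 below 0.006 m or horizontal distance between ramrod and stand_hole2 below 0.006 m) and z of ramrod in the frame of stand below 0.015 m and angle between ramrod's own z axis and vertical below 0.15 rad and linear speed of each of ramrod, plug_long, plug_short below 0.02 m/s); the robot touches nothing.
It fails at once if the fat plug is moved by more than 30 mm (distance of plug_fat from where it was at the start of the episode above 0.03 m).
It fails at once if one of the other two rods is moved by more than 30 mm (distance of any of stub_rod, collar_rod from where it was at the start of the episode above 0.03 m).
It fails at once if the lidded jar is moved by more than 30 mm (distance of lidded_jar from where it was at the start of the episode above 0.03 m).
It fails at once if chisel, screwdriver, tape measure, sanding block or pencil is moved by more than 30 mm (distance of any of chisel, screwdriver, tape_measure, sanding_block, pencil from where it was at the start of the episode above 0.03 m).
It also fails if it takes over 72 s, if anything falls off the work surface, if the arm or the gripper's body presses on something with over 40 N, if the wrist force passes 120 N, or if a joint passes its speed limit or range.

## Working session

There is one attempt and no reset: what is moved stays moved. The work goes in short steps, Python scripts to look and compute and a shell command to move; the robot and the scene stay as the last step left them, time stands still between calls to the robot, and variables do not carry over. Pictures are saved under pics/ and viewed, at most 10 in all, crops included, and the job is handed in when it is done.

```bash
mkdir -p pics; ls; python3 - <<'E'
from rig import bot
import cv2,numpy as np
for n in("side","top"):
    p,d=bot.snapshot(n); np.savez(f"pics/{n}0.npz",p=p,d=d); cv2.imwrite(f"pics/{n}0.png",p[:,:,::-1])
    c=bot.camera_params(n); print(n,{k:np.round(v,3).tolist() for k,v in c.items()}, (d==0).mean())
o=bot.get_obs(); print(o)
E
```

```text
pics
side {'fx': 504.946, 'fy': 504.946, 'cx': 273.977, 'cy': 211.413, 'R': [[0.972, -0.235, -0.012], [-0.095, -0.343, -0.934], [0.215, 0.909, -0.356]], 't': [-0.448, 0.174, 1.226]} 0.01445578231292517
top {'fx': 447.543, 'fy': 447.543, 'cx': 281.377, 'cy': 204.582, 'R': [[-0.139, -0.99, -0.005], [-0.97, 0.137, -0.202], [0.2, -0.023, -0.979]], 't': [0.135, 0.455, 1.243]} 0.004098639455782313
{'time_s': 0.1, 'q': array([ 1.09122223e+00,  1.16416616e-01,  1.44216604e+00, -1.64013302e-05,
        1.58400622e+00, -3.78063175e-02]), 'qvel': array([ 6.92019425e-04, -1.51272046e-03, -2.20512976e-03, -1.50199747e-03,
       -9.74049804e-04,  4.29347806e-05]), 'tau': array([ 2.40347144e-03, -7.22893953e+01, -6.23865438e+01,  7.82388356e-02,
        2.28109024e-02, -7.45113812e-05]), 'eef_pos': array([0.28852361, 0.61003448, 0.21801357]), 'ee_rot': array([-6.88246088e-01, -3.06503146e+00,  1.51926735e-03]), 'contact_force': array([-0.54480135,  0.56434304,  0.13860369]), 'torque': array([-0.02603021, -0.03736532, -0.03073688]), 'grip_force': 0.0, 'grip_width': 1.0002550300126534}
```

View pics/side0.png

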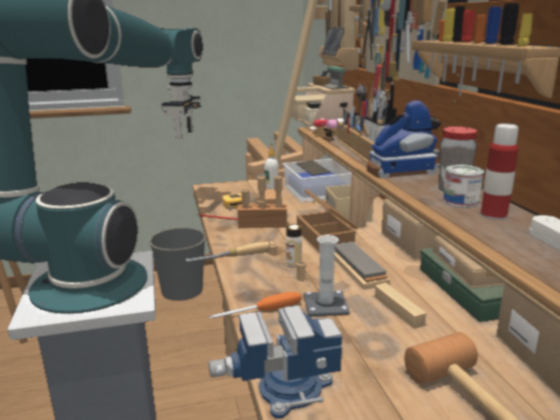

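View pics/top0.png

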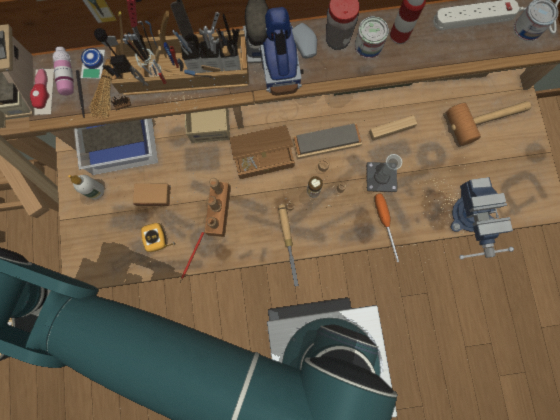

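The top view shows the stand at (217,208), the plugs round the jar at (315,185), and the magazine at (382,176) with its mouth near (394,162). I'll enlarge both views.

```bash
python3 - <<'E'
import cv2
t=cv2.imread("pics/top0.png");s=cv2.imread("pics/side0.png")
a=cv2.resize(t[145:245,190:250],None,fx=6,fy=6,interpolation=cv2.INTER_CUBIC) #360x600
b=cv2.resize(t[145:205,295:410],None,fx=3.8,fy=5,interpolation=cv2.INTER_CUBIC)
b=cv2.resize(t[145:217,300:410],None,fx=7,fy=7,interpolation=cv2.INTER_CUBIC)
cv2.imwrite("pics/ta.png",a);cv2.imwrite("pics/tb.png",b)
cv2.imwrite("pics/sb.png",cv2.resize(s[150:320,200:360],None,fx=3.5,fy=3.5,interpolation=cv2.INTER_CUBIC))
E
```

```text
(no output)
```

View pics/ta.png

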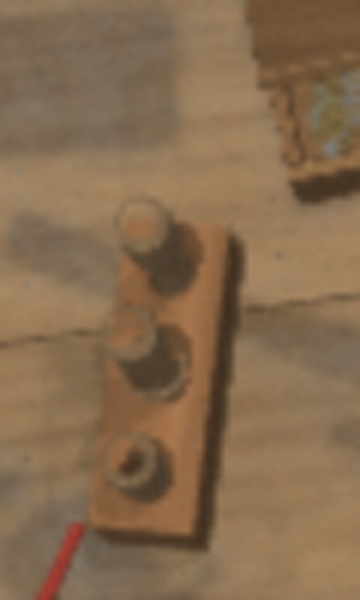

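View pics/tb.png

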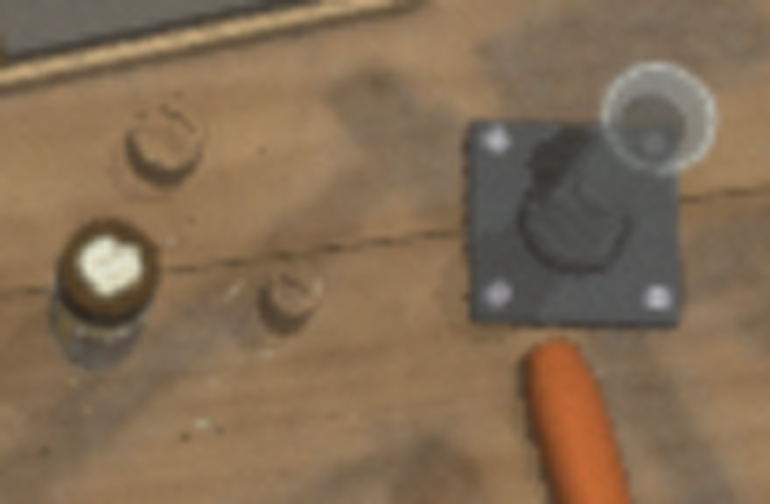

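View pics/sb.png

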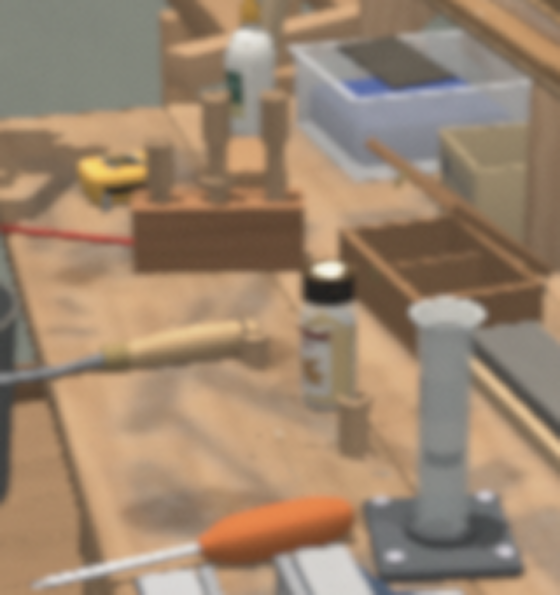

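The rods are stub near, collar in the middle, and plain ramrod far at top pixel (214,182). One slim plug is at top pixel (341,187), and a thicker one is at (323,165). The third plug is unclear, so I'll use depth.

```bash
cat > h.py <<'E'
import numpy as np,cv2
from rig import bot
def cloud(n,d):
    c=bot.camera_params(n);v,u=np.mgrid[:d.shape[0],:d.shape[1]]
    P=np.stack([(u-c["cx"])/c["fx"]*d,(v-c["cy"])/c["fy"]*d,d],-1)
    return (P-c["t"])@c["R"]
def tri(us,ut):  # two-view triangulation
    Ps=[]
    for n in("side","top"):
        c=bot.camera_params(n);K=np.array([[c["fx"],0,c["cx"]],[0,c["fy"],c["cy"]],[0,0,1]])
        Ps.append(K@np.c_[c["R"],c["t"]])
    X=cv2.triangulatePoints(Ps[0],Ps[1],np.array(us,float).T,np.array(ut,float).T)
    return (X[:3]/X[3]).T
def proj(n,X):
    c=bot.camera_params(n);p=np.atleast_2d(X)@np.array(c["R"]).T+c["t"]
    return np.c_[c["fx"]*p[:,0]/p[:,2]+c["cx"],c["fy"]*p[:,1]/p[:,2]+c["cy"]]
def ray(n,u,v,z): # pixel on plane z
    c=bot.camera_params(n);R=np.array(c["R"]);C=-R.T@c["t"]
    r=R.T@np.array([(u-c["cx"])/c["fx"],(v-c["cy"])/c["fy"],1]);return C+r*(z-C[2])/r[2]
E
python3 - <<'E'
from h import *
W={}
for n in("side","top"):
    f=np.load(f"pics/{n}0.npz");W[n]=cloud(n,f["d"])
    P=W[n]
    m=(P[...,2]>.012)&(P[...,2]<.3)&(P[...,0]>.3)&(P[...,0]<.75)&(P[...,1]>-.25)&(P[...,1]<.42)&(f["d"]>0)
    N,l,s,_=cv2.connectedComponentsWithStats(m.astype(np.uint8))
    print(n)
    for i in range(1,N):
        if s[i,4]<12: continue
        q=P[l==i];print(s[i].tolist(),q.min(0).round(3),q.max(0).round(3),np.median(q,0).round(3))
P=W["top"]
for k in[(323,165),(341,187),(214,182),(212,200),(211,223),(394,162),(315,183)]:print(k,P[k[1]-1:k[1]+2,k[0]-1:k[0]+2].mean((0,1)).round(3))
T=np.array([P[165,323],P[187,341],P[183,315]]);print(proj("side",T).round(1))
E
```

```text
side
[285, 139, 145, 164, 6816] [ 0.483 -0.25   0.012] [0.75  0.419 0.3  ] [0.676 0.001 0.066]
[237, 176, 50, 49, 1613] [0.405 0.207 0.012] [0.582 0.42  0.16 ] [0.485 0.241 0.058]
[227, 199, 9, 9, 32] [0.402 0.392 0.012] [0.428 0.42  0.035] [0.408 0.417 0.02 ]
[225, 241, 51, 12, 312] [0.341 0.027 0.012] [0.475 0.08  0.029] [0.422 0.059 0.019]
[375, 283, 16, 12, 78] [ 0.638 -0.25   0.012] [ 0.669 -0.23   0.033] [ 0.647 -0.242  0.029]
[227, 292, 74, 22, 547] [ 0.301 -0.243  0.012] [ 0.466 -0.21   0.033] [ 0.41  -0.233  0.023]
[306, 292, 5, 3, 12] [ 0.485 -0.211  0.012] [ 0.496 -0.197  0.018] [ 0.489 -0.204  0.013]
top
[136, 70, 251, 57, 3574] [ 0.722 -0.25   0.013] [0.75 0.42 0.3 ] [0.735 0.059 0.204]
[185, 115, 110, 63, 2437] [0.573 0.015 0.012] [0.75  0.316 0.132] [0.645 0.129 0.079]
[294, 123, 68, 35, 1434] [ 0.615 -0.197  0.012] [0.697 0.004 0.043] [ 0.65  -0.093  0.032]
[370, 127, 9, 12, 80] [ 0.64  -0.25   0.014] [ 0.671 -0.23   0.036] [ 0.654 -0.238  0.028]
[374, 154, 25, 31, 315] [ 0.496 -0.25   0.013] [ 0.554 -0.216  0.164] [ 0.516 -0.232  0.102]
[318, 162, 11, 9, 36] [ 0.561 
[... 336 characters left out ...]
84, 11, 22, 188] [0.524 0.393 0.012] [0.584 0.42  0.039] [0.556 0.407 0.03 ]
[367, 184, 7, 7, 15] [ 0.483 -0.209  0.012] [ 0.501 -0.19   0.017] [ 0.491 -0.2    0.015]
[375, 193, 20, 55, 353] [ 0.306 -0.24   0.012] [ 0.469 -0.206  0.036] [ 0.414 -0.222  0.025]
[278, 204, 16, 48, 343] [0.337 0.036 0.012] [0.478 0.081 0.031] [0.418 0.067 0.021]
[164, 233, 8, 13, 25] [0.404 0.403 0.012] [0.44  0.42  0.029] [0.412 0.419 0.019]
(323, 165) [ 0.583 -0.074 -0.   ]
(341, 187) [ 0.507 -0.116  0.004]
(214, 182) [0.564 0.255 0.046]
(212, 200) [0.507 0.265 0.062]
(211, 223) [0.439 0.273 0.074]
(394, 162) [ 0.529 -0.252  0.125]
(315, 183) [ 0.506 -0.03   0.103]
[[327.7 268.8]
 [303.8 279.8]
 [293.4 227.1]]
```

```bash
python3 - <<'E'
from h import *
for z in(0,.02,.028,.036):
    X=ray("side",273,248,z);print(z,X.round(3),proj("top",X).round(1))
t=cv2.imread("pics/top0.png");s=cv2.imread("pics/side0.png")
a=cv2.resize(s[215:285,262:352],None,fx=8,fy=8,interpolation=cv2.INTER_CUBIC)[:, :720]
cv2.imwrite("pics/c1.png",a)
b=cv2.resize(t[150:215,270:350],None,fx=9,fy=9,interpolation=cv2.INTER_CUBIC);cv2.imwrite("pics/c2.png",b)
E
```

```text
0 [0.477 0.079 0.   ] [[278.3 205.6]]
0.02 [0.468 0.037 0.02 ] [[292.7 205.5]]
0.028 [0.464 0.02  0.028] [[298.6 205.5]]
0.036 [0.46  0.003 0.036] [[304.6 205.5]]
```

View pics/c1.png

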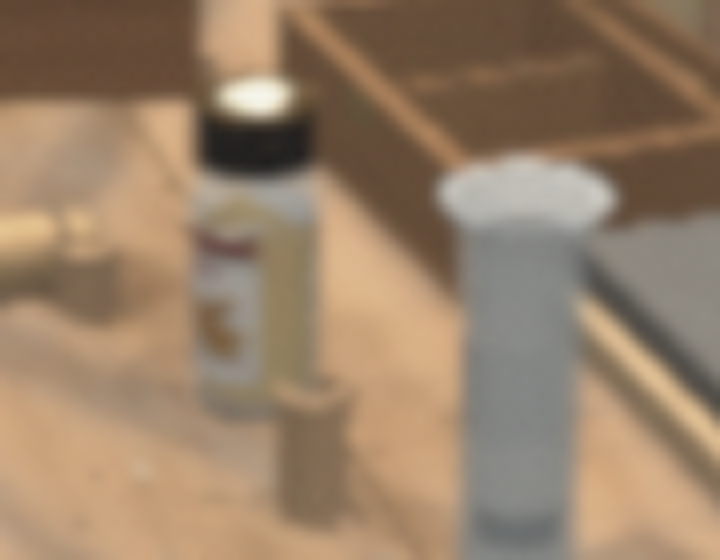

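View pics/c2.png

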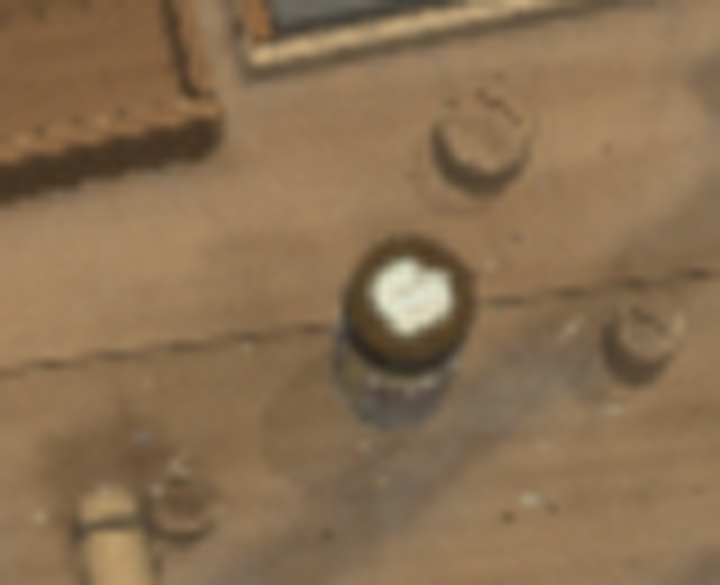

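```bash
cat >> h.py <<'E'
from scipy.optimize import least_squares
def cyl(x,y,r,z0,z1):
    a=np.linspace(0,2*np.pi,60);c=np.c_[x+r*np.cos(a),y+r*np.sin(a)]
    return np.vstack([np.c_[c,0*a+z0],np.c_[c,0*a+z1]])
def bb(n,P):
    p=proj(n,P);return np.r_[p.min(0),p.max(0)]
def fit(obs,x0,r,z0):  # obs {cam:[u0,v0,u1,v1]} nan=ignored; solves x,y,top
    f=lambda q:np.nan_to_num(np.concatenate([bb(n,cyl(q[0],q[1],r,z0,q[2]))-o for n,o in obs.items()]))
    s=least_squares(f,x0);return s.x.round(4),s.fun.round(1)
E
python3 - <<'E'
from h import *
n=np.nan
print("long",fit({"top":[337,182.8,346.4,192.8],"side":[296.8,262.3,305.8,280.6]},[.5,-.11,.04],.011,0))
print("short",fit({"top":[286.7,202.2,294.1,210],"side":[268.5,n,277,255.2]},[.47,.04,.03],.011,0))
print("fat",fit({"top":[318.2,161,328.7,171.4]},[.57,-.06,.036],.016,0))
us=[(278.6,177.7),(261.4,177.1),(245.7,192.3),(327.9,239.4)];ut=[(214.2,182.5),(211.8,200.3),(212,222.8),(394.3,161.9)]
X=tri(us,ut);print(X.round(4))
print([ray("top",*p,z).round(4) for p,z in zip(ut,(.16,.16,.12,.16))])
print("plate",ray("top",382.3,176.9,.01).round(4))
print("mag side", bb("side",cyl(X[3,0],X[3,1],.0225,.159,.16)).round(1))
E
```

```text
long (array([ 0.5012, -0.114 ,  0.0402]), array([-0.1, -0.6, -0.4, -0.1, -0.4,  0.1, -0.2,  0.8]))
short (array([0.4688, 0.0435, 0.0144]), array([-0.1, -0. , -0. ,  0.4,  0.3,  0. ,  0. ,  0.2]))
fat (array([ 0.5789, -0.0742,  0.0025]), array([-0.1,  0. ,  0.1, -0. ]))
[[ 0.5346  0.2418  0.1502]
 [ 0.4854  0.2532  0.1531]
 [ 0.4366  0.2656  0.1052]
 [ 0.5205 -0.2428  0.1592]]
[array([0.5305, 0.2408, 0.16  ]), array([0.4834, 0.2523, 0.16  ]), array([0.4311, 0.2638, 0.12  ]), array([ 0.5195, -0.2423,  0.16  ])]
plate [ 0.5187 -0.2425  0.01  ]
mag side [316.9 234.9 338.4 244. ]
```

The pixel picks give the long plug at (0.501,-0.114), the short at (0.468,0.042), the mouth at (0.520,-0.242) and the ramrod at (0.533,0.241). I'll turn so the fingers close along x, then travel over the long plug.

```bash
echo '{"plan":[[1,0,0,0,0.188],[1,0,0,0,0.188],[1,0,0,0,0.188],[1,0,0,0,0.188],[1,0,0,0,0.188]]}' > rows.txt && python3 -m crank rows.txt 20
echo '{"plan":[[1,0,0,0,0.188],[0.6,-0.055,0.016,0,0],[0.6,-0.055,0.016,0,0],[0.6,-0.055,0.016,0,0],[0.6,-0.055,0.016,0,0]]}' > rows.txt && python3 -m crank rows.txt
echo '{"plan":[[0.6,-0.055,0.016,0,0],[0.6,-0.055,0.016,0,0],[0.6,-0.055,0.016,0,0],[0.6,-0.055,0.016,0,0],[0.6,-0.055,0.016,0,0]]}' > rows.txt && python3 -m crank rows.txt
```

```text
time_s: 0.72
eef_pos: [0.2886, 0.6101, 0.2182]
ee_rot: [2.006, 2.417, -0.001]
contact_force: [-0.2, -0.4, -0.6]
grip_width: 1.005
grip_force: 0.0
time_s: 1.35
eef_pos: [0.3536, 0.3887, 0.2183]
ee_rot: [2.216, 2.226, -0.0]
contact_force: [0.9, -0.3, 0.6]
grip_width: 0.629
grip_force: 0.0
time_s: 1.98
eef_pos: [0.4346, 0.114, 0.2186]
ee_rot: [2.217, 2.226, 0.0]
contact_force: [0.4, 0.1, -0.6]
grip_width: 0.605
grip_force: 0.0
```

```bash
echo '{"plan":[[0.6,-0.057,0.0166,0,0],[0.6,-0.057,0.0166,0,0],[0.6,-0.057,0.0166,0,0],[0.6,-0.057,0.0166,0,0],[0.6,0,0,0.06,0]]}' > rows.txt && python3 -m crank rows.txt
echo '{"plan":[[0.6,0,0,0.05,0],[0.6,0,0,0,0]]}' > rows.txt && python3 -m crank rows.txt
python3 - <<'E'
from h import *
for n in("side","top"):
    p,d=bot.snapshot(n);cv2.imwrite(f"pics/{n}1.png",p[:,:,::-1])
s=cv2.imread("pics/side1.png")[215:295,260:345];t=cv2.imread("pics/top1.png")[150:215,295:400]
cv2.imwrite("pics/v1.png",np.hstack([cv2.resize(s,(400,376),interpolation=2),cv2.resize(t,(400,376),interpolation=2)]))
E
```

```text
time_s: 2.6
eef_pos: [0.5039, -0.1157, 0.161]
ee_rot: [2.218, 2.218, 0.004]
contact_force: [1.4, 0.7, -0.7]
grip_width: 0.601
grip_force: 0.0
time_s: 2.85
eef_pos: [0.5, -0.1116, 0.1053]
ee_rot: [-2.213, -2.222, 0.005]
contact_force: [0.1, -0.1, -0.0]
grip_width: 0.598
grip_force: 0.0
```

View pics/v1.png

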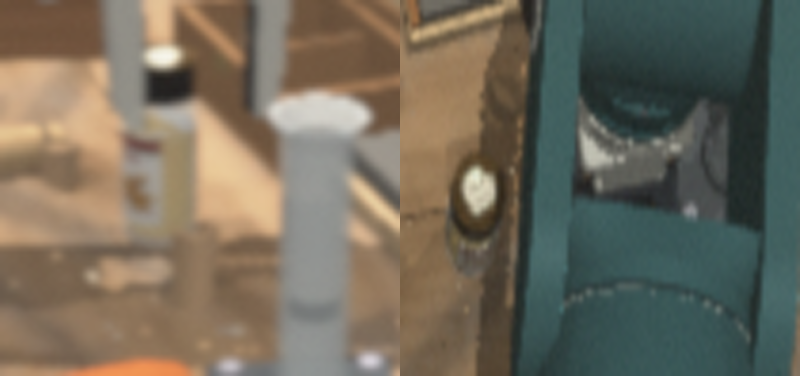

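The fingers straddle the long plug evenly in the side view (fingers at columns 125 and 265, plug at 195). I'll go down and grip.

```bash
echo '{"plan":[[0.6,-0.002,0,0.045,0],[0.6,0,0,0.042,0],[0.6,0,0,0,0],[0.1,0,0,0,0],[0.1,0,0,0,0]]}' > rows.txt && python3 -m crank rows.txt 20
echo '{"plan":[[0.1,0,0,0,0],[0.1,0,0,0,0],[0.1,0,0,0,0]]}' > rows.txt && python3 -m crank rows.txt
```

```text
time_s: 3.58
eef_pos: [0.5032, -0.1143, 0.0243]
ee_rot: [2.215, 2.224, 0.003]
contact_force: [0.8, -0.2, -0.7]
grip_width: 0.437
grip_force: 0.0
time_s: 3.95
eef_pos: [0.5022, -0.1141, 0.0222]
ee_rot: [2.217, 2.225, 0.001]
contact_force: [0.6, -0.2, 5.1]
grip_width: 0.235
grip_force: 19.7
```

```bash
echo '{"plan":[[0.1,0,0,-0.03,0],[0.1,0,0,-0.05,0],[0.1,0,0,-0.06,0],[0.1,0,0,-0.05,0],[0.1,0,0,0,0]]}' > rows.txt && python3 -m crank rows.txt
echo '{"plan":[[0.1,-0.03,0.004,0,0],[0.1,-0.045,0.006,0,0],[0.1,-0.04,0.006,0,0],[0.1,-0.013,0.002,0,0],[0.1,0,0,0,0]]}' > rows.txt && python3 -m crank rows.txt
echo '{"plan":[[0.1,0,0,0,0],[0.1,0,0,0,0]]}' > rows.txt && python3 -m crank rows.txt
python3 - <<'E'
from h import *
p,d=bot.snapshot("side");cv2.imwrite("pics/side2.png",p[:,:,::-1])
cv2.imwrite("pics/v2.png",cv2.resize(p[190:265,290:365,::-1],(600,600),interpolation=2))
# where tube axis at z=.16 and plug at mouth should show
print(proj("side",[[.520,-.242,.16],[.520,-.242,.18]]).round(1))
E
```

```text
time_s: 4.58
eef_pos: [0.5031, -0.1143, 0.2157]
ee_rot: [2.213, 2.222, 0.004]
contact_force: [-0.1, -0.3, -0.4]
grip_width: 0.231
grip_force: 19.7
time_s: 5.2
eef_pos: [0.5201, -0.242, 0.2105]
ee_rot: [-2.217, -2.224, 0.001]
contact_force: [-0.2, -0.1, 0.1]
grip_width: 0.233
grip_force: 19.7
time_s: 5.45
eef_pos: [0.5205, -0.2409, 0.2118]
ee_rot: [2.216, 2.227, 0.0]
contact_force: [0.5, 0.6, -0.8]
grip_width: 0.229
grip_force: 19.7
[[327.3 239. ]
 [327.6 230.3]]
```

View pics/v2.png

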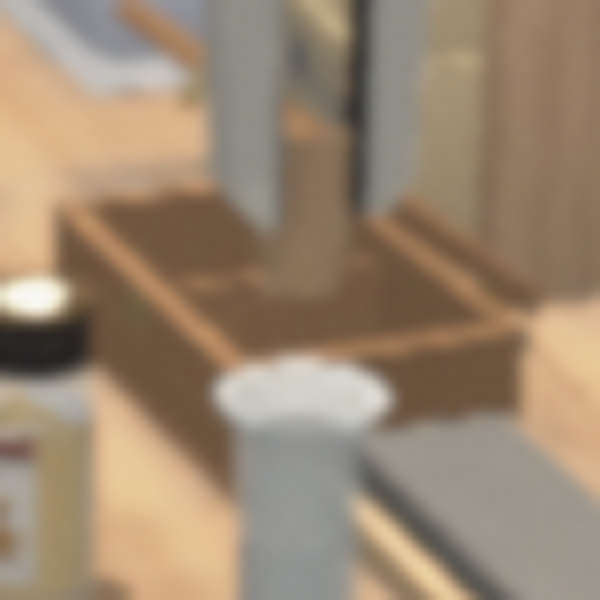

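The plug (column about 306) hangs on the mouth axis (about 304), with its foot roughly 30 mm above the rim. I'll lower it and release.

```bash
echo '{"plan":[[0.1,-0.001,-0.001,0.03,0],[0.1,0,0,0.014,0],[0.1,0,0,0,0],[0.1,0,0,0,0]]}' > rows.txt && python3 -m crank rows.txt
echo '{"plan":[[0.45,0,0,0,0],[0.45,0,0,0,0],[0.45,0,0,0,0],[0.45,0,0,-0.02,0],[0.6,0,0,-0.05,0]]}' > rows.txt && python3 -m crank rows.txt
python3 - <<'E'
from h import *
p,d=bot.snapshot("side");cv2.imwrite("pics/side3.png",p[:,:,::-1])
s0=cv2.imread("pics/side0.png")
# brightness down the tube axis before/after
for z in np.arange(.03,.165,.01):
    u,v=proj("side",[.520,-.242,z])[0].round().astype(int);print(round(z,2),s0[v,u,::-1],p[v,u])
E
```

```text
time_s: 6.0
eef_pos: [0.5197, -0.2429, 0.1687]
ee_rot: [2.216, 2.225, 0.0]
contact_force: [0.2, -0.7, -0.3]
grip_width: 0.231
grip_force: 19.7
time_s: 6.62
eef_pos: [0.5188, -0.2426, 0.2377]
ee_rot: [-2.215, -2.224, 0.001]
contact_force: [0.8, 0.0, 1.3]
grip_width: 0.512
grip_force: 0.0
0.03 [130 134 134] [141 145 145]
0.04 [135 138 135] [141 144 142]
0.05 [135 136 133] [141 144 142]
0.06 [108 112 111] [118 121 121]
0.07 [137 139 135] [140 138 131]
0.08 [138 139 136] [139 137 130]
0.09 [133 134 132] [138 137 130]
0.1 [132 134 132] [139 136 129]
0.11 [132 134 132] [141 141 136]
0.12 [136 138 135] [149 150 147]
0.13 [136 138 135] [148 149 146]
0.14 [135 137 134] [145 147 145]
0.15 [147 148 144] [159 159 155]
0.16 [193 190 184] [208 206 199]
```

The long plug is in: there is a wood tint between z 0.07 and 0.107. Next I'll refit the short plug and the jar.

```bash
python3 - <<'E'
from h import *
print("jar",ray("top",315.4,184,.105).round(4))
for z in (.022,.028):
    o={"top":[286.7,202.2,294.1,210],"side":[268.5,np.nan,277,255.2]}
    f=lambda q:np.nan_to_num(np.concatenate([bb(n,cyl(q[0],q[1],.011,0,z))-v for n,v in o.items()]))
    s=least_squares(f,[.47,.04]);print(z,s.x.round(4),s.fun.round(1))
p,d=bot.snapshot("top");P=cloud("top",d)
m=(P[...,2]>.01)&(abs(P[...,0]-.47)<.04)&(P[...,1]<.055)&(P[...,1]>.01)&(d>0)
v,u=np.nonzero(m);print(len(u),np.c_[u,v,P[m].round(3)*1000].astype(int).tolist()[:60])
E
```

```text
jar [ 0.5022 -0.0302  0.105 ]
0.022 [0.4685 0.0436] [-0.1 -0.5  0.   0.5  0.1  0.  -0.1  0.2]
0.028 [0.4682 0.0437] [-0.1 -0.8  0.   0.6  0.   0.  -0.2  0.2]
22 [[289, 202, 478, 46, 27], [290, 202, 478, 43, 28], [291, 202, 478, 40, 24], [287, 204, 473, 53, 26], [293, 204, 471, 36, 26], [287, 205, 470, 54, 30], [293, 205, 467, 36, 28], [287, 206, 467, 54, 27], [293, 206, 466, 36, 22], [287, 207, 465, 54, 25], [293, 207, 462, 37, 25], [287, 208, 464, 54, 11], [288, 208, 462, 52, 23], [289, 208, 460, 49, 31], [290, 208, 460, 46, 26], [291, 208, 460, 43, 24], [292, 208, 459, 40, 28], [288, 209, 461, 52, 12], [289, 209, 459, 49, 20], [290, 209, 458, 46, 20], [291, 209, 458, 43, 19], [292, 209, 459, 40, 13]]
```

```bash
echo '{"plan":[[0.5,0.057,-0.0102,0,0],[0.5,0.057,-0.0102,0,0],[0.5,0.057,-0.0102,0,0],[0.5,0.057,-0.0102,0,0],[0.5,0.057,-0.0102,0,0]]}' > rows.txt && python3 -m crank rows.txt
echo '{"plan":[[0.5,0,0,0.05,-0.18],[0.5,0,0,0.05,0],[0.5,0,0,0.05,0],[0.5,0,0,0,0],[0.5,0,0,0,0]]}' > rows.txt && python3 -m crank rows.txt
```

```text
time_s: 7.35
eef_pos: [0.4667, 0.0435, 0.2391]
ee_rot: [2.217, 2.225, 0.002]
contact_force: [1.4, -0.2, 0.4]
grip_width: 0.5
grip_force: 0.0
time_s: 7.98
eef_pos: [0.4683, 0.0419, 0.0903]
ee_rot: [2.007, 2.415, 0.002]
contact_force: [0.2, -0.3, 1.0]
grip_width: 0.498
grip_force: 0.0
```

```bash
echo '{"plan":[[0.5,0.001,0,0.04,0],[0.5,0,0,0.03,0],[0.5,0,0,0.007,0],[0.5,0,0,0,0]]}' > rows.txt && python3 -m crank rows.txt
echo '{"plan":[[0.1,0,0,0,0],[0.1,0,0,0,0],[0.1,0,0,0,0],[0.1,0,0,0,0]]}' > rows.txt && python3 -m crank rows.txt
```

```text
time_s: 8.48
eef_pos: [0.4681, 0.0429, 0.0125]
ee_rot: [2.007, 2.415, 0.002]
contact_force: [-0.9, -0.2, -0.8]
grip_width: 0.499
grip_force: 0.0
time_s: 8.98
eef_pos: [0.4674, 0.0429, 0.0112]
ee_rot: [2.008, 2.416, 0.001]
contact_force: [-0.6, 0.1, 5.7]
grip_width: 0.225
grip_force: 20.0
```

```bash
echo '{"plan":[[0.1,0,0,-0.03,0],[0.1,0,0,-0.055,0],[0.1,0,0,-0.055,0],[0.1,0,0,-0.055,0],[0.1,0,0,0,0.18]]}' > rows.txt && python3 -m crank rows.txt
echo '{"plan":[[0.1,-0.05,0.009,0,0],[0.1,-0.057,0.0105,0,0],[0.1,-0.057,0.0105,0,0],[0.1,-0.057,0.0105,0,0],[0.1,-0.05,0.009,0,0]]}' > rows.txt && python3 -m crank rows.txt
echo '{"plan":[[0.1,-0.014,0.0025,0,0],[0.1,0,0,0,0],[0.1,0,0,0,0]]}' > rows.txt && python3 -m crank rows.txt
python3 - <<'E'
from h import *
p,d=bot.snapshot("side");cv2.imwrite("pics/side4.png",p[:,:,::-1])
for z in(.2,.19,.185):print(z,proj("side",[.52,-.242,z]).round(1))
print(bot.get_obs()["eef_pos"].round(4))
for v in range(212,236,2): print(v,p[v,314:344].mean(1).astype(int).tolist())
E
```

```text
time_s: 9.6
eef_pos: [0.4684, 0.043, 0.2102]
ee_rot: [2.217, 2.22, 0.007]
contact_force: [0.7, 0.3, -0.3]
grip_width: 0.227
grip_force: 20.0
time_s: 10.22
eef_pos: [0.5176, -0.2301, 0.2055]
ee_rot: [-2.218, -2.225, 0.0]
contact_force: [0.4, 0.6, 0.0]
grip_width: 0.228
grip_force: 20.0
time_s: 10.6
eef_pos: [0.5202, -0.2407, 0.2058]
ee_rot: [-2.216, -2.227, -0.0]
contact_force: [0.7, 0.4, -0.3]
grip_width: 0.226
grip_force: 20.0
0.2 [[327.8 221.4]]
0.19 [[327.7 225.8]]
0.185 [[327.6 228. ]]
[ 0.5203 -0.2407  0.2059]
212 [150, 143, 135, 132, 135, 139, 141, 141, 140, 135, 122, 115, 117, 114, 107, 108, 108, 105, 97, 79, 71, 95, 122, 136, 140, 140, 140, 136, 134, 131]
214 [108, 111, 119, 127, 134, 139, 140, 140, 139, 133, 119, 106, 106, 110, 110, 106, 104, 101, 96, 82, 74, 100, 125, 137, 140, 141, 138, 133, 130, 128]
216 [88, 90, 100, 114, 129, 138, 143, 143, 142, 136, 121, 107, 105, 107, 108, 104, 103, 101, 96, 82, 79, 106, 130, 139, 138, 131, 119, 112, 111, 117]
218 [87, 87, 87, 92, 104, 121, 137, 145, 147, 141, 126, 110, 106, 108, 108, 103, 102, 101, 96, 85, 82, 105, 126, 133, 129, 119
[... 416 characters left out ...]
6, 84, 82, 82, 83, 87, 94]
226 [103, 103, 100, 99, 96, 93, 90, 91, 93, 92, 92, 90, 90, 90, 89, 87, 90, 89, 87, 88, 88, 89, 88, 85, 84, 82, 81, 82, 82, 82]
228 [108, 96, 92, 91, 91, 91, 92, 90, 90, 90, 88, 88, 88, 89, 87, 88, 88, 89, 88, 88, 87, 87, 86, 83, 82, 82, 80, 81, 82, 81]
230 [136, 127, 113, 99, 94, 91, 89, 90, 89, 88, 88, 88, 89, 90, 88, 89, 87, 88, 89, 89, 88, 88, 87, 86, 84, 84, 85, 86, 87, 90]
232 [122, 138, 141, 132, 114, 100, 92, 90, 89, 90, 91, 91, 92, 94, 94, 95, 96, 97, 100, 101, 104, 107, 108, 109, 112, 114, 114, 113, 113, 116]
234 [89, 99, 118, 133, 138, 132, 123, 120, 122, 127, 140, 154, 161, 165, 166, 161, 151, 142, 138, 131, 120, 111, 106, 103, 102, 102, 97, 93, 88, 86]
```

```bash
echo '{"plan":[[0.1,-0.001,-0.001,0.025,0],[0.1,0,0,0.016,0],[0.1,0,0,0,0],[0.1,0,0,0,0]]}' > rows.txt && python3 -m crank rows.txt
echo '{"plan":[[0.45,0,0,0,0],[0.45,0,0,0,0],[0.45,0,0,0,0],[0.45,0,0,-0.02,0],[0.6,0,0,-0.05,0]]}' > rows.txt && python3 -m crank rows.txt
python3 - <<'E'
from h import *
p,d=bot.snapshot("side");cv2.imwrite("pics/side5.png",p[:,:,::-1])
s0=cv2.imread("pics/side0.png");s3=cv2.imread("pics/side3.png")
for z in np.arange(.05,.165,.01):
    u,v=proj("side",[.520,-.242,z])[0].round().astype(int);print(round(z,2),s3[v,u,::-1],p[v,u])
E
```

```text
time_s: 11.15
eef_pos: [0.5195, -0.2427, 0.1655]
ee_rot: [2.216, 2.226, 0.0]
contact_force: [-0.6, 1.0, 0.6]
grip_width: 0.228
grip_force: 20.0
time_s: 11.78
eef_pos: [0.5186, -0.2426, 0.2348]
ee_rot: [-2.215, -2.224, 0.001]
contact_force: [0.2, -0.2, 0.2]
grip_width: 0.511
grip_force: 0.0
0.05 [141 144 142] [141 144 142]
0.06 [118 121 121] [120 124 122]
0.07 [140 138 131] [140 137 131]
0.08 [139 137 130] [140 138 131]
0.09 [138 137 130] [138 136 130]
0.1 [139 136 129] [138 136 129]
0.11 [141 141 136] [139 137 130]
0.12 [149 150 147] [139 136 131]
0.13 [148 149 146] [139 138 130]
0.14 [145 147 145] [146 146 141]
0.15 [159 159 155] [159 159 156]
0.16 [208 206 199] [209 207 200]
```

Both plugs are stacked in the tube. Next I'll refine the ramrod and stand geometry.

```bash
python3 - <<'E'
from h import *
for p in[(229.5,183.3),(224.2,235.8),(205,232.8)]:print(ray("top",*p,.06).round(4))
p,d=bot.snapshot("top");c=bot.camera_params("top")
P=cloud("top",d)
# high points of the two long rods, centroid
for lo,hi in((.51,.56),(.46,.51),(.41,.46)):
    m=(P[...,2]>(.135 if lo>.45 else .1))&(P[...,0]>lo)&(P[...,0]<hi)&(P[...,1]>.21)&(P[...,1]<.3)&(d>0)
    print(m.sum(),P[m].mean(0).round(4),P[m].min(0).round(3),P[m].max(0).round(3))
p2,d=bot.snapshot("side");P=cloud("side",d)
for n,(u0,u1) in {"far":(270,288),"mid":(254,270),"stub":(237,254)}.items():
    for v in (180,184,188,192,196,200): 
        q=P[v,u0:u1];m=(q[:,1]>.2)&(q[:,1]<.3)&(q[:,0]>.4);print(n,v,m.sum(),q[m].mean(0).round(3) if m.sum() else '',"w",np.ptp(q[m][:,0]).round(3) if m.sum() else '')
E
```

```text
[0.5498 0.2096 0.06  ]
[0.4006 0.242  0.06  ]
[0.4166 0.2947 0.06  ]
53 [0.5303 0.2424 0.1515] [0.521 0.232 0.136] [0.546 0.255 0.162]
51 [0.4823 0.2533 0.1525] [0.473 0.243 0.137] [0.497 0.266 0.163]
46 [0.4349 0.2646 0.113 ] [0.425 0.255 0.102] [0.449 0.278 0.121]
far 180 8 [0.53  0.234 0.146] w 0.019
far 184 8 [0.53  0.235 0.133] w 0.02
far 188 8 [0.53  0.234 0.121] w 0.02
far 192 6 [0.531 0.237 0.107] w 0.015
far 196 6 [0.531 0.238 0.094] w 0.014
far 200 6 [0.53  0.238 0.082] w 0.015
mid 180 9 [0.483 0.246 0.146] w 0.024
mid 184 9 [0.482 0.246 0.134] w 0.023
mid 188 9 [0.482 0.245 0.122] w 0.024
mid 192 5 [0.482 0.248 0.108] w 0.011
mid 196 6 [0.484 0.25  0.095] w 0.015
mid 200 7 [0.485 0.249 0.082] w 0.02
stub 180 0  w 
stub 184 0  w 
stub 188 0  w 
stub 192 8 [0.434 0.256 0.11 ] w 0.02
stub 196 8 [0.434 0.261 0.096] w 0.02
stub 200 9 [0.435 0.259 0.084] w 0.024
```

The side view shows the far rod plain (15 mm wide at z 0.082, while the middle one widens to its collar), with its axis near (0.531,0.241). The fingers should close across the row, so I need a yaw of about 77°.

```bash
echo '{"plan":[[0.6,0.06,0.0016,0,0],[0.6,0.06,0.0016,0,0],[0.6,0.06,0.0016,0,0],[0.6,0.06,0.0016,0,0],[0.6,0.06,0.0016,0,0]]}' > rows.txt && python3 -m crank rows.txt
echo '{"plan":[[0.6,0.06,0.0016,0,0],[0.6,0.06,0.0016,0,0],[0.6,0.06,0.0016,0,0],[0.6,0.0035,0,0,-0.188],[0.6,0,0,0,-0.188]]}' > rows.txt && python3 -m crank rows.txt
echo '{"plan":[[0.6,0,0,0,-0.188],[0.6,0,0,0,-0.188],[0.6,0,0,0,-0.188],[0.6,0,0,0,-0.188],[0.6,0,0,0,-0.188]]}' > rows.txt && python3 -m crank rows.txt
echo '{"plan":[[0.6,0,0,0,-0.03],[0.6,0,0,0,0],[0.6,0,0,0,0]]}' > rows.txt && python3 -m crank rows.txt
python3 - <<'E'
from h import *
from scipy.spatial.transform import Rotation as T
o=bot.get_obs();R=T.from_rotvec(o["ee_rot"]).as_matrix();print(R.round(3));print(o["eef_pos"].round(4),(R.T@(np.array([.531,.241,.115])-o["eef_pos"])).round(4))
E
```

```text
time_s: 12.55
eef_pos: [0.5256, 0.059, 0.235]
ee_rot: [2.217, 2.226, 0.0]
contact_force: [1.3, -0.5, 0.3]
grip_width: 0.603
grip_force: 0.0
time_s: 13.18
eef_pos: [0.5298, 0.2416, 0.2345]
ee_rot: [-1.753, -2.607, 0.001]
contact_force: [-0.6, 0.4, 0.1]
grip_width: 0.603
grip_force: 0.0
time_s: 13.8
eef_pos: [0.53, 0.2406, 0.2347]
ee_rot: [-0.389, -3.117, 0.0]
contact_force: [0.3, 0.0, 1.0]
grip_width: 0.6
grip_force: 0.0
time_s: 14.18
eef_pos: [0.5301, 0.2406, 0.2346]
ee_rot: [-0.356, -3.121, 0.0]
contact_force: [0.4, -0.9, -0.5]
grip_width: 0.599
grip_force: 0.0
[[-0.974  0.225 -0.   ]
 [ 0.225  0.974 -0.   ]
 [ 0.    -0.    -1.   ]]
[0.5301 0.2406 0.2346] [-0.0008  0.0006  0.1196]
```

```bash
echo '{"plan":[[0.6,-0.001,0,0.04,0],[0.6,0,0,0.04,0],[0.6,0,0,0.03,0],[0.6,0,0,0.01,0],[0.6,0,0,0,0]]}' > rows.txt && python3 -m crank rows.txt 40
echo '{"plan":[[0.1,0,0,0,0],[0.1,0,0,0,0],[0.1,0,0,0,0],[0.1,0,0,0,0]]}' > rows.txt && python3 -m crank rows.txt
```

```text
time_s: 14.8
eef_pos: [0.5312, 0.2405, 0.115]
ee_rot: [-0.353, -3.122, 0.0]
contact_force: [0.3, -0.3, 1.6]
grip_width: 0.601
grip_force: 0.0
time_s: 15.3
eef_pos: [0.5314, 0.2412, 0.1152]
ee_rot: [0.351, 3.121, 0.003]
contact_force: [1.0, 6.0, 1.1]
grip_width: 0.278
grip_force: 40.0
```

```bash
echo '{"plan":[[0.1,0,0.001,-0.02,0],[0.1,0,0,-0.03,0],[0.1,0,0,-0.04,0],[0.1,0,0,-0.045,0],[0.1,0,0,-0.04,0]]}' > rows.txt && python3 -m crank rows.txt
echo '{"plan":[[0.1,-0.005,-0.026,0,0],[0.1,-0.01,-0.0495,0,0],[0.1,-0.0108,-0.0526,0,0],[0.1,-0.0108,-0.0526,0,0],[0.1,-0.0108,-0.0526,0,0]]}' > rows.txt && python3 -m crank rows.txt
echo '{"plan":[[0.1,-0.0108,-0.0526,0,0],[0.1,-0.0108,-0.0526,0,0],[0.1,-0.0108,-0.0526,0,0],[0.1,-0.01,-0.05,0,0],[0.1,-0.008,-0.033,0,0]]}' > rows.txt && python3 -m crank rows.txt
echo '{"plan":[[0.1,0,0,0,0],[0.1,0,0,0,0]]}' > rows.txt && python3 -m crank rows.txt
python3 - <<'E'
from h import *
from scipy.spatial.transform import Rotation as T
p,d=bot.snapshot("side");cv2.imwrite("pics/side6.png",p[:,:,::-1])
cv2.imwrite("pics/v6.png",cv2.resize(p[170:270,285:370,::-1],(510,600),interpolation=2))
o=bot.get_obs();R=T.from_rotvec(o["ee_rot"]).as_matrix();print(R.round(3));print(o["eef_pos"].round(4),(R.T@(np.array([.520,-.242,.28])-o["eef_pos"])).round(4))
e=o["eef_pos"];print(proj("side",[e-[0,0,.105],e,[.52,-.242,.16]]).round(1))
E
```

```text
time_s: 15.92
eef_pos: [0.5312, 0.2413, 0.2917]
ee_rot: [0.352, 3.121, 0.0]
contact_force: [0.3, -0.1, -0.5]
grip_width: 0.271
grip_force: 40.0
time_s: 16.55
eef_pos: [0.5252, 0.0017, 0.2901]
ee_rot: [0.351, 3.121, -0.0]
contact_force: [0.6, -0.1, -0.6]
grip_width: 0.271
grip_force: 40.0
time_s: 17.18
eef_pos: [0.5207, -0.2448, 0.2899]
ee_rot: [-0.354, -3.121, 0.0]
contact_force: [0.1, -0.2, -1.4]
grip_width: 0.276
grip_force: 40.0
time_s: 17.42
eef_pos: [0.5212, -0.2422, 0.2898]
ee_rot: [-0.352, -3.122, -0.0]
contact_force: [-0.0, -0.7, -1.4]
grip_width: 0.275
grip_force: 40.0
[[-0.975  0.222  0.   ]
 [ 0.222  0.975  0.   ]
 [-0.     0.    -1.   ]]
[ 0.5213 -0.2419  0.2899] [ 0.0012 -0.0004  0.0099]
[[328.2 228. ]
 [329.5 179.8]
 [327.3 239. ]]
```

View pics/v6.png

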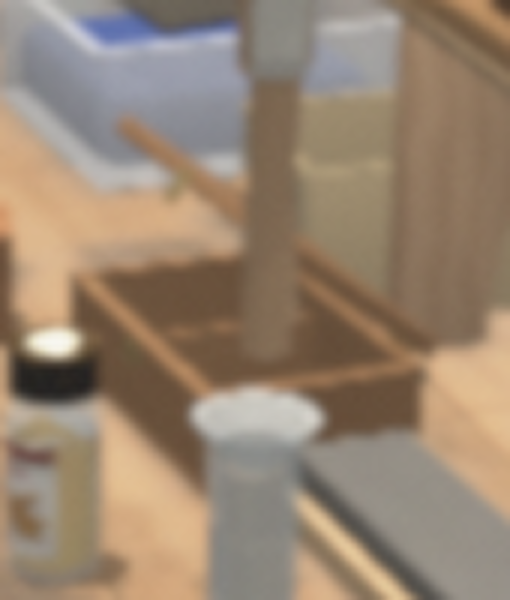

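The ramrod's foot is at column 270 and the mouth centre at 257 in the crop, so the rod is about 4 mm too far +x. I'll shift it -x and enter the mouth.

```bash
echo '{"plan":[[0.1,0.004,0,0.01,0],[0.1,0,0,0.015,0],[0.1,0,0,0.01,0],[0.1,0,0,0,0]]}' > rows.txt && python3 -m crank rows.txt
echo '{"plan":[[0.1,0,0,0.008,0],[0.1,0,0,0.008,0],[0.1,0,0,0.008,0],[0.1,0,0,0,0]]}' > rows.txt && python3 -m crank rows.txt
```

```text
time_s: 17.98
eef_pos: [0.5171, -0.2414, 0.2534]
ee_rot: [-0.351, -3.12, -0.001]
contact_force: [0.3, -0.7, -0.4]
grip_width: 0.269
grip_force: 40.0
time_s: 18.48
eef_pos: [0.5171, -0.2416, 0.2298]
ee_rot: [-0.352, -3.121, -0.001]
contact_force: [-0.3, 0.3, -1.5]
grip_width: 0.273
grip_force: 40.0
```

```bash
echo '{"plan":[[0.1,0,0,0.006,0]]}' > rows.txt && python3 -m crank rows.txt
echo '{"plan":[[0.1,0,0,0.006,0]]}' > rows.txt && python3 -m crank rows.txt
python3 - <<'E'
from h import *
p,d=bot.snapshot("side");cv2.imwrite("pics/side7.png",p[:,:,::-1]);print(bot.get_obs()["eef_pos"])
s=cv2.imread("pics/side5.png")
for z in np.arange(.03,.165,.01):
    u,v=proj("side",[.520,-.242,z])[0].round().astype(int);print(round(z,2),s[v,u-3:u+4,::-1].mean(0).astype(int),p[v,u-3:u+4].mean(0).astype(int))
E
```

```text
time_s: 18.6
eef_pos: [0.5175, -0.2418, 0.225]
ee_rot: [0.352, 3.121, -0.001]
contact_force: [-0.6, 0.8, 4.9]
grip_width: 0.271
grip_force: 40.0
time_s: 18.73
eef_pos: [0.5174, -0.2418, 0.2186]
ee_rot: [0.352, 3.121, -0.0]
contact_force: [-0.0, 0.1, 4.4]
grip_width: 0.275
grip_force: 40.0
[ 0.51718194 -0.24166401  0.21755287]
0.03 [141 145 144] [116 119 119]
0.04 [140 143 141] [140 137 131]
0.05 [141 144 141] [140 137 130]
0.06 [118 121 120] [139 136 129]
0.07 [140 138 132] [139 137 130]
0.08 [139 137 130] [139 137 130]
0.09 [138 136 129] [137 135 129]
0.1 [139 136 130] [138 135 129]
0.11 [139 137 130] [140 138 132]
0.12 [138 135 129] [138 136 130]
0.13 [138 136 129] [139 137 130]
0.14 [145 144 138] [138 135 129]
0.15 [159 159 156] [159 151 142]
0.16 [207 205 197] [131 110  90]
```

```bash
echo '{"plan":[[0.1,0,0,0.006,0],[0.1,0,0,0.003,0]]}' > rows.txt && python3 -m crank rows.txt 60
echo '{"plan":[[0.1,0,0,0.002,0],[0.1,0,0,0.0,0]]}' > rows.txt && python3 -m crank rows.txt
echo '{"plan":[[0.1,0,0,0.002,0],[0.1,0,0,0.0,0]]}' > rows.txt && python3 -m crank rows.txt
```

```text
time_s: 19.02
eef_pos: [0.5173, -0.2417, 0.2092]
ee_rot: [-0.351, -3.122, -0.0]
contact_force: [0.8, 0.8, 4.4]
grip_width: 0.268
grip_force: 60.0
time_s: 19.27
eef_pos: [0.5174, -0.2418, 0.2081]
ee_rot: [0.352, 3.121, -0.001]
contact_force: [0.2, 0.4, 6.3]
grip_width: 0.27
grip_force: 60.0
time_s: 19.52
eef_pos: [0.5179, -0.2421, 0.2078]
ee_rot: [0.351, 3.119, -0.002]
contact_force: [-1.3, -0.0, 18.9]
grip_width: 0.27
grip_force: 60.0
```

The follower is on its stop: 19 N with the foot at z 0.103. One more firm nudge, then I'll withdraw and return to the stand.

```bash
echo '{"plan":[[0.1,0,0,0.001,0],[0.1,0,0,0,0]]}' > rows.txt && python3 -m crank rows.txt
echo '{"plan":[[0.1,0,0,-0.01,0],[0.1,0,0,-0.02,0],[0.1,0,0,-0.025,0],[0.1,0,0,-0.03,0],[0.1,0,0,0,0]]}' > rows.txt && python3 -m crank rows.txt
echo '{"plan":[[0.1,0.005,0.026,0,0],[0.1,0.0103,0.0525,0,0],[0.1,0.0104,0.0526,0,0],[0.1,0.0104,0.0526,0,0],[0.1,0.0104,0.0526,0,0]]}' > rows.txt && python3 -m crank rows.txt
echo '{"plan":[[0.1,0.0104,0.0526,0,0],[0.1,0.0104,0.0526,0,0],[0.1,0.0104,0.0526,0,0],[0.1,0.0098,0.05,0,0],[0.1,0.006,0.0295,0,0]]}' > rows.txt && python3 -m crank rows.txt
echo '{"plan":[[0.1,0,0,0,0],[0.1,0,0,0,0],[0.1,0,0,0,0]]}' > rows.txt && python3 -m crank rows.txt
python3 - <<'E'
from h import *
from scipy.spatial.transform import Rotation as T
p,d=bot.snapshot("side");cv2.imwrite("pics/side8.png",p[:,:,::-1])
for z in np.arange(.01,.165,.01):
    u,v=proj("side",[.520,-.242,z])[0].round().astype(int);print(round(z,2),p[v,u-3:u+4].mean(0).astype(int),end=' ')
o=bot.get_obs();R=T.from_rotvec(o["ee_rot"]).as_matrix();print(o["eef_pos"].round(4),(R.T@(np.array([.5313,.2413,.116])-o["eef_pos"])).round(4))
E
```

```text
time_s: 19.77
eef_pos: [0.5181, -0.2422, 0.2077]
ee_rot: [0.351, 3.118, -0.003]
contact_force: [-3.3, -0.1, 24.5]
grip_width: 0.27
grip_force: 60.0
time_s: 20.4
eef_pos: [0.5178, -0.2419, 0.2926]
ee_rot: [0.351, 3.119, -0.002]
contact_force: [-0.2, -0.2, -1.3]
grip_width: 0.268
grip_force: 60.0
time_s: 21.02
eef_pos: [0.5241, 0.0007, 0.2889]
ee_rot: [-0.352, -3.121, 0.0]
contact_force: [0.8, 0.4, -0.7]
grip_width: 0.27
grip_force: 60.0
time_s: 21.65
eef_pos: [0.5309, 0.243, 0.2886]
ee_rot: [-0.349, -3.121, 0.001]
contact_force: [0.2, -0.6, -0.5]
grip_width: 0.27
grip_force: 60.0
time_s: 22.02
eef_pos: [0.5316, 0.2399, 0.2896]
ee_rot: [-0.353, -3.122, 0.0]
contact_force: [0.4, 0.6, -0.0]
grip_width: 0.267
grip_force: 60.0
0.01 [111 113 113] 0.02 [107 110 110] 0.03 [128 126 121] 0.04 [128 125 119] 0.05 [128 126 119] 0.06 [128 125 119] 0.07 [130 127 120] 0.08 [126 125 119] 0.09 [127 125 119] 0.1 [134 133 127] 0.11 [130 132 130] 0.12 [136 137 134] 0.13 [134 136 133] 0.14 [133 135 132] 0.15 [147 147 144] 0.16 [190 188 182] [0.5316 0.24   0.2897] [0.0006 0.0012 0.1737]
```

The plugs are packed from 0.03 to 0.103. I'll lower the ramrod into its hole.

```bash
echo '{"plan":[[0.1,0.0006,0.0013,0.03,0],[0.1,0,0,0.04,0],[0.1,0,0,0.03,0],[0.1,0,0,0.01,0],[0.1,0,0,0,0]]}' > rows.txt && python3 -m crank rows.txt
echo '{"plan":[[0.1,0,0,0.008,0],[0.1,0,0,0.008,0],[0.1,0,0,0,0]]}' > rows.txt && python3 -m crank rows.txt
echo '{"plan":[[0.1,0,0,0.008,0],[0.1,0,0,0,0]]}' > rows.txt && python3 -m crank rows.txt
```

```text
time_s: 22.7
eef_pos: [0.5313, 0.2419, 0.1801]
ee_rot: [0.352, 3.122, 0.0]
contact_force: [-0.7, 0.0, 0.6]
grip_width: 0.271
grip_force: 60.0
time_s: 23.08
eef_pos: [0.5311, 0.2422, 0.1631]
ee_rot: [-0.352, -3.121, 0.0]
contact_force: [-0.3, -0.5, -0.8]
grip_width: 0.271
grip_force: 60.0
time_s: 23.32
eef_pos: [0.5311, 0.2424, 0.155]
ee_rot: [-0.351, -3.121, -0.0]
contact_force: [1.6, 2.3, -2.3]
grip_width: 0.269
grip_force: 60.0
```

Inside the mouth with only light side force, so I'll go on down, easing the grip for seating.

```bash
echo '{"plan":[[0.1,0,-0.0005,0.013,0],[0.1,0,0,0.013,0],[0.1,0,0,0.01,0],[0.1,0,0,0,0]]}' > rows.txt && python3 -m crank rows.txt
echo '{"plan":[[0.1,0,0,0.003,0],[0.1,0,0,0,0]]}' > rows.txt && python3 -m crank rows.txt 20
```

```text
time_s: 23.82
eef_pos: [0.531, 0.2424, 0.1181]
ee_rot: [-0.351, -3.121, -0.002]
contact_force: [3.9, 8.6, -6.7]
grip_width: 0.273
grip_force: 60.0
time_s: 24.08
eef_pos: [0.5311, 0.2425, 0.116]
ee_rot: [0.351, 3.122, 0.002]
contact_force: [0.4, 7.6, -0.1]
grip_width: 0.277
grip_force: 20.0
```

```bash
echo '{"plan":[[0.1,0,0,0.001,0],[0.6,0,0,0,0],[0.6,0,0,0,0],[0.6,0,0,0,0]]}' > rows.txt && python3 -m crank rows.txt
echo '{"plan":[[0.6,0,0,-0.02,0],[0.6,0,0,-0.05,0],[0.6,0,0,-0.06,0],[0.6,0,0,-0.05,0],[0.6,0,0,0,0]]}' > rows.txt && python3 -m crank rows.txt
echo '{"plan":[[0.6,0,-0.05,0,0],[0.6,0,-0.05,0,0],[0.6,0,-0.05,0,0],[0.6,0,-0.05,0,0],[0.6,0,0,0,0]]}' > rows.txt && python3 -m crank rows.txt
python3 - <<'E'
from h import *
p,d=bot.snapshot("side");s0=cv2.imread("pics/side0.png")[:,:,::-1]
r=np.s_[170:232,230:300]; df=np.abs(p[r].astype(float)-s0[r]).mean(2); print("side diff",df.mean().round(1),df.max())
P=cloud("side",d)
for v in (180,184,188,192,196,200):
    q=P[v,270:288];m=(q[:,1]>.2)&(q[:,1]<.3)&(q[:,0]>.4);print(v,m.sum(),q[m].mean(0).round(3))
# best vertical image shift of ramrod top vs. start
a=cv2.cvtColor(np.ascontiguousarray(p[170:200,266:292]),7);b=cv2.cvtColor(np.ascontiguousarray(s0[174:190,269:288]),7)
m=cv2.matchTemplate(a,b,cv2.TM_CCOEFF_NORMED);print(m.max().round(3),cv2.minMaxLoc(m)[3],"expect (3,4)")
for z in np.arange(.01,.125,.01):
    u,v=proj("side",[.520,-.242,z])[0].round().astype(int);print(round(z,2),p[v,u-3:u+4].mean(0).astype(int),end=' ')
p,d=bot.snapshot("top");P=cloud("top",d);m=(P[...,2]>.135)&(P[...,2]<.17)&(abs(P[...,0]-.535)<.025)&(abs(P[...,1]-.245)<.03)&(d>0)
print(m.sum(),P[m].mean(0).round(4),P[m].max(0).round(3))
E
```

```text
time_s: 24.58
eef_pos: [0.531, 0.2415, 0.1153]
ee_rot: [-0.352, -3.121, 0.001]
contact_force: [-0.9, -0.4, -0.3]
grip_width: 0.547
grip_force: 0.0
time_s: 25.2
eef_pos: [0.5318, 0.242, 0.3017]
ee_rot: [0.351, 3.115, 0.006]
contact_force: [0.7, -0.5, -0.3]
grip_width: 0.599
grip_force: 0.0
time_s: 25.82
eef_pos: [0.4859, 0.0444, 0.2961]
ee_rot: [0.357, 3.121, -0.0]
contact_force: [0.1, -0.8, 0.3]
grip_width: 0.598
grip_force: 0.0
side diff 2.5 76.66666666666667
180 8 [0.53  0.232 0.147]
184 8 [0.53  0.234 0.134]
188 8 [0.53  0.234 0.121]
192 6 [0.531 0.237 0.107]
196 6 [0.53  0.237 0.095]
200 6 [0.53  0.235 0.082]
0.997 (3, 4) expect (3,4)
0.01 [111 114 114] 0.02 [108 111 110] 0.03 [129 127 121] 0.04 [129 125 119] 0.05 [128 126 120] 0.06 [128 126 119] 0.07 [130 127 121] 0.08 [127 125 119] 0.09 [127 125 119] 0.1 [134 133 127] 0.11 [131 133 131] 0.12 [133 134 132] 50 [0.5298 0.2411 0.151 ] [0.546 0.255 0.16 ]
```

The ramrod stands exactly as it did at the start (template match 0.997, no shift), and the plugs are packed.

```bash
python3 -c "
from rig import bot
print(bot.hand_in())"
```

```text
the job is handed in; nothing more can be done
None
```

I loaded both plugs (long first), pressed them down with about 24 N until the follower sat on its stop, and put the ramrod back fully in its hole; the job is handed in, but no verdict was returned.

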